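# Cup under the spout, plunger drawn to the red ring and held

### The job

Get the push dispenser ready for a half portion: stand the orange plastic cup upright on the small round raised stand under the spout and let go of it, then take the plunger by its T-handle and draw it straight up, without straining it sideways in the barrel, until the red ring on the rod is wholly out above the cap while the blue ring below it stays hidden inside. The plunger sinks back when let go, so finish still holding it up there, at rest. Leave the basin, the stirring stick and the lid where they are.

Things in the scene. Friction and masses are not known exactly. Their poses are not given: they have to be found in the camera images.
- dispenser: White plastic push dispenser, fixed. Origin: on the barrel axis at table level, z up. Base plate 14 mm thick, x -165 to 65, y -65 to 170 mm. Barrel 64 mm across, grey cap 72 mm across, its top 190 mm above the table. Lidded hopper 114 mm across at x = -105 mm, 173 mm high. Swan-neck spout, 14 mm thick, rises at y = 58 mm to 170 mm height and bends over towards +y.
- spout_tip (a point): Open lower end of the spout, 139 mm above the table, at x = 0, y = 100 mm of the dispenser; the spout ends at y = 107 mm. A cup on the stand has its rim 18 mm below this tip, so the cup comes in from the side (+y of the dispenser), not down from above.
- stand_top (a point): Centre of the top of the small round cup stand, a disc 48 mm across (narrower than the foot of the cup) on a thin post, top 49 mm above the table, at x = 0, y = 120 mm of the dispenser; its axes are those of the dispenser.
- cap_top (a point): Centre of the bore in the top of the cap, 190 mm above the table; the plunger rod comes out here. It does not move.
- plunger: Loose plunger in the barrel, about 0.25 kg, sinks by its weight, free to turn. Origin: underside of the piston, 24 mm above the table when down (as at the start); z along the rod. Piston 50.5 mm in a 52 mm barrel, white rod 18.5 mm in a 20 mm bore. Rings on the rod, hidden when down: red is wholly out once drawn up 55 mm, blue begins to show at 85 mm. The piston meets the cap at 121 mm.
- plunger_grip (a point): Centre of the grey T-handle of the plunger, 235 mm above the table at the start, 211 mm above the plunger's origin. A straight bar 90 mm long along the plunger's y, 20 mm wide along its x, 22 mm high; between its underside and the cap there are 34 mm free beside the rod (a collar 26 mm across takes the top 6 mm).
- cup: Hard orange plastic cup standing on the table, about 90 g, 72 mm high, foot 58 mm and rim 74 mm across. Origin: centre of its underside, z up. One handle on its +y side.
- cup_handle (a point): Point to grip the cup: 52 mm from the cup's axis along its +y, 50 mm above its underside, on the D-shaped handle. The handle is 12 mm wide along the cup's x, reaches 65 mm from the axis, 13 to 63 mm above the underside; straddle it from above, fingers closing along the cup's x.
- basin: Blue enamel basin, 260 mm across, 80 mm high, loose on the table. Origin: centre of its underside.
- stick: Wooden stirring stick 370 x 26 x 20 mm lying loose across the rim of the basin. Origin: middle of its underside, length along its x.
- lid: Aluminium pot lid 160 mm across with a black knob 32 mm high, lying loose on the table. Origin: centre of its underside.
Mind the look-alikes: they are no part of the job. What is meant by the plunger is not brown or purple, and is the larger of those in its own colour.

How it is judged:
On the way, in this order (a step that is already met when the one before it is completed fails the run):
1. the cup stands upright on the stand under the spout, let go (horizontal distance between cup and stand_top below 0.014 m and z of cup in the frame of stand_top between -0.004 and 0.004 m and angle between cup's own z axis and vertical below 0.1 rad and contact force between cup and the fingers below 0.05 N), for 0.3 s.
2. the fingers hold the plunger drawn up until the red ring is wholly out (z of plunger in the frame of dispenser above 0.077 m and contact force between plunger and the fingers above 2 N), for 0.2 s.
At the end, for the whole second after the job is handed in: The cup stands upright (within 6 degrees) on the stand, its axis within 14 mm of the stand's, touched by no part of the robot; the fingers hold the plunger at rest, drawn up 53 to 87 mm from fully down (red ring wholly out, blue ring hidden), with less than 15 N between plunger and barrel (all of step 1 and all of step 2 and z of plunger in the frame of dispenser below 0.111 m and contact force between plunger and dispenser below 15 N and linear speed of plunger below 0.02 m/s and contact force between cup and the arm below 0.05 N); the arm keeps its last pose, push and grip.
It fails at once if the plunger is drawn so far that the blue ring comes out (z of plunger in the frame of dispenser above 0.112 m).
It fails at once if the drawn plunger is strained sideways in the barrel (over 25 N) (z of plunger in the frame of dispenser above 0.029 m and contact force between plunger and dispenser above 25 N).
It fails at once if the basin is moved (distance of basin from where it was at the start of the episode above 0.03 m).
It fails at once if the stirring stick is moved (distance of stick from where it was at the start of the episode above 0.03 m).
It fails at once if the lid is moved (distance of lid from where it was at the start of the episode above 0.03 m).
It also fails if it takes over 64 s, if anything falls off the work surface, if the arm or the gripper's body presses on something with over 40 N, if the wrist force passes 120 N, or if a joint passes its speed limit or range.

### The arm

A 7-joint arm with a two-finger parallel gripper is mounted at the origin on the work surface. World frame = base frame: x ahead of the robot, y to its left, z up, the work surface at z = 0. Lengths are in m, angles in rad, forces in N, time in s.
With the tool pointing down it reaches from about 0.4 to 0.9 m from the base axis. Payload 5.5 kg.
Tool frame: the origin (TCP) lies at the very end of the fingers, on their centre line; the grasp point (between the pads) lies 19 mm behind it (arm.grasp_offset is the distance from the TCP to the grasp point, in m); z points along the fingers, y is the line along which they close (so a half turn about z gives the same grasp; the last joint's range is limited). The gripper opens to 85 mm and grips with 20 to 120 N. Pads are 22 mm wide; open, the fingers measure 114 mm over their backs; the gripper's body (76 mm by 85 mm) begins 54 mm behind the grasp point. The pads swing forward as they close: fully open they stand 13 mm farther back than shut.
Start: joints at [1.395, 0.501, -0.427, 1.55, 0.221, 1.138, -0.21], TCP at [0.276, -0.588, 0.205] pointing down, gripper open.
Joint ranges: [-2.88, 2.88], [-0.31, 2.03], [-1.54, 1.56], [0.2, 2.42], [-1.41, 4.55], [0.19, 2.02], [-2.57, 2.57]. Speed limits (rad/s): [2.57, 2.57, 3.14, 3.14, 3.14, 3.14, 3.14].

### API

Orientations are given as a unit quaternion [x, y, z, w].
In Python, from rig import get_state, viewer, order, arm gives the robot as it stands.
- The arm moves only by the tool jog_arm, never from a script. Its argument "series" is a list of rows, each a list of 7 numbers: the shift along the tool's x, y, z in m, then the turn, a rotation vector about the tool's x, y, z in degrees, then the opening, from 0 (shut) to 1 (fully open). In form: [[tx, ty, tz, rx, ry, rz, fingers], ...]. A call has 1 to 20 rows; each row shifts and turns the commanded pose from where the row before left it, along the tool's axes as they then stand; what a row does not reach is not made up. A row lasts 1/10 s, in which the tool goes at most 50 mm and 8.59 degrees, less where a joint would pass 70% of its speed; a pose out of reach is approached as far as the arm can. A call is refused whole if a number of a shift passes 0.05 or a number of a turn 8.59, either way. A call with a gripper value outside its range is refused whole. The fingers move at their own pace and stop on an object; the grip force is fixed at half the most. Time passes only in rows, so rows that do not move let the fingers close. It gives the time, the measured TCP pose, the force, the opening and the grip force at its end, in the units of the state.
- get_state(): the state, without advancing time (a new reading comes with each control period).
- viewer.grab_frame(name): name is "scene" or "top"; returns a dict with "img" (384x512x3 uint8, blue, green, red), "depth" (384x512 float32, m along the optical axis (not along the pixel's ray), 0 where there is no reading), "fovy" (degrees; the focal length in pixels is half the picture's height over the tangent of half this angle, whatever the lens; pixels are square), "cx", "cy" (the principal point, pixels), "R" (3x3) and "t" (3): a world point X has camera coordinates R X + t. Camera axes: x right, y down, z forward; pixel columns grow to the right and rows downward; lengths in m; the calibration is good to about 2 mm. A picture is of the moment at which its call begins.
- order.finish_job(): hands the job in; it is judged then, once.
The state is a dict: "time": time; "q": joint angles; "qvel": joint speeds; "tau": joint torques, N m; "position": TCP position; "tcp_rot": TCP orientation; "ft_force": force on the tool from outside, world axes, zero at the start; "torque": the same for the moment, N m; "grip_width": finger opening in m; "grip_force": force on a finger pad.
Only numpy, scipy, OpenCV 4.12 (cv2) and the standard library are available. Lean on these libraries where they do the work, as an engineer would, in place of code of your own. Each camera call takes 0.05 s, during which the arm holds its last target. There are 200 camera calls.

## Working session

There is one attempt and no reset: what is moved stays moved. The work goes in short steps, Python scripts to look and compute and a tool call to move; the robot and the scene stay as the last step left them, time stands still between calls to the robot, and variables do not carry over. Pictures are saved under pics/ and viewed, at most 10 in all, crops included, and the job is handed in when it is done.

Besides the shell and the picture viewer there is one more tool, called after "Request:" by a JSON object that holds its "name" and its "arguments", one argument or row to a line. jog_arm: Moves the arm, as the interface text tells. Its arguments: {"type":"object","properties":{"series":{"type":"array"}},"required":["series"]}

```bash
mkdir -p pics; ls; python3 - <<'E'
from rig import get_state, viewer, order, arm
import cv2,numpy as np,pickle
s=get_state(); print({k:np.round(v,3) for k,v in s.items()})
print([a for a in dir(arm) if a[0]!='_'])
for n in("scene","top"):
    f=viewer.grab_frame(n); cv2.imwrite(f"pics/{n}0.png",f["img"]); pickle.dump(f,open(f"{n}0.pkl","wb"))
    print(n,f["fovy"],f["cx"],f["cy"],np.round(f["R"],3).tolist(),f["t"])
E
```

```text
pics
{'time': np.float64(0.0), 'q': array([ 1.395,  0.502, -0.427,  1.551,  0.221,  1.138, -0.21 ]), 'qvel': array([ 0.001,  0.   ,  0.001, -0.001, -0.001, -0.002,  0.001]), 'tau': array([ 0.0000e+00, -5.6954e+01, -5.8160e+00, -2.8094e+01,  1.1000e-02,
        1.2000e-02,  0.0000e+00]), 'position': array([ 0.276, -0.588,  0.204]), 'tcp_rot': array([ 0.976,  0.218, -0.   , -0.001]), 'ft_force': array([ 0.024, -0.291, -0.371]), 'torque': array([-0.065, -0.036,  0.08 ]), 'grip_force': np.float64(0.0), 'grip_width': np.float64(0.085)}
['Unreachable', 'grasp_offset']
scene 51.30105279387266 253.46240329652142 188.7378903668669 [[-0.517, 0.856, -0.0], [0.52, 0.314, -0.794], [-0.68, -0.411, -0.607]] [ 0.37132568 -0.14329148  1.63750544]
top 51.31556201361473 258.4021557023444 192.9817913646575 [[-0.028, -1.0, -0.005], [-0.978, 0.029, -0.205], [0.205, -0.001, -0.979]] [-0.04633933  0.57910641  1.21449852]
```

View pics/scene0.png

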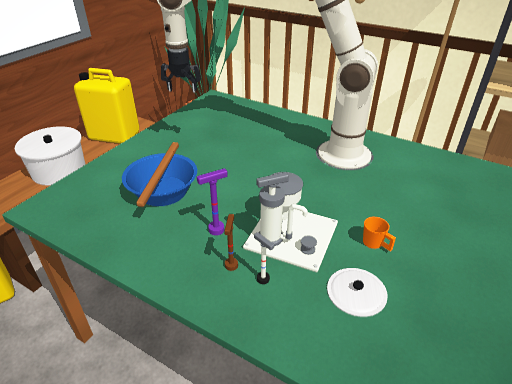

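View pics/top0.png

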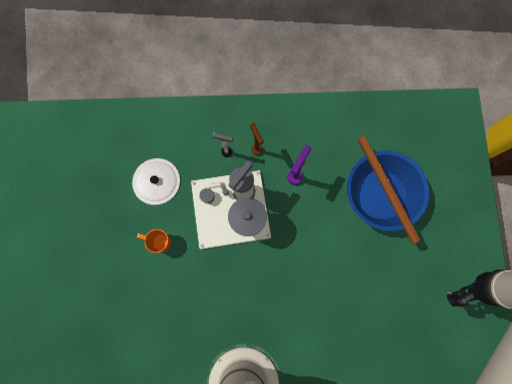

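```bash
cat > h.py <<'E'
import numpy as np,cv2,pickle
def cloud(f):
    h,w=f["depth"].shape; F=h/2/np.tan(np.radians(f["fovy"])/2)
    v,u=np.mgrid[:h,:w]; d=f["depth"]
    P=np.stack([(u-f["cx"])/F*d,(v-f["cy"])/F*d,d],-1)
    P=(P-f["t"])@f["R"]; P[d==0]=np.nan
    return P
def load(n): return pickle.load(open(n+".pkl","rb"))
def circ(p): # algebraic circle fit
    A=np.c_[2*p,np.ones(len(p))]; s=np.linalg.lstsq(A,(p**2).sum(1),rcond=None)[0]
    return s[:2],np.sqrt(s[2]+s[:2]@s[:2])
E
python3 - <<'E'
from h import *
for n in("top0","scene0"):
    f=load(n);P=cloud(f);hsv=cv2.cvtColor(f["img"],cv2.COLOR_BGR2HSV).astype(int)
    z=P[...,2];H,S,V=[hsv[...,i] for i in range(3)]
    print(n,"table z",np.nanmedian(z[(H>55)&(H<85)&(S>120)]))
    xy=P[...,:2]
    # orange cup
    cup=(H<14)&(S>200)&(V>150)&(z>0.005)&(z<.1)
    q=P[cup]; print("orange",len(q),q.min(0),q.max(0),q.mean(0))
    rim=q[q[:,2]>.066]; print("rim",len(rim), rim.mean(0) if len(rim) else 0)
    # plate
    reg=(np.abs(z-.014)<.005)&(S<60)&(V>150)&(xy[...,0]>.2)&(xy[...,0]<.9)&(np.abs(xy[...,1]-.1)<.25)
    r=cv2.minAreaRect((P[reg][:,:2]*1000).astype(np.float32)); print("plate",reg.sum(),r)
    for nm,lo,hi in(("cap",.184,.194),("T",.238,.252),("hop",.168,.178),("stand",.044,.053)):
        m=(z>lo)&(z<hi)&(S<70)&(V<160)&(xy[...,0]>.3)&(xy[...,0]<.85)&(np.abs(xy[...,1]-.1)<.25)
        k,l,st,c=cv2.connectedComponentsWithStats(m.astype(np.uint8))
        for i in range(1,k):
            if st[i,4]>12: p=P[l==i]; print(nm,st[i].tolist(),p.mean(0).round(4),p.min(0).round(3),p.max(0).round(3),cv2.minAreaRect((p[:,:2]*1000).astype(np.float32)))
a=cv2.imread("pics/top0.png")[100:270,120:320];b=cv2.imread("pics/scene0.png")[150:320,200:400]
cv2.imwrite("pics/crop0.png",np.hstack([cv2.resize(a,(400,340)),cv2.resize(b,(400,340),interpolation=cv2.INTER_CUBIC)]))
E
```

```text
top0 table z -4.62471729564492e-05
orange 96 [0.40213208 0.22256083 0.00521671] [0.47004404 0.3098673  0.07505789] [0.43760792 0.25912211 0.05640046]
rim 55 [0.43082211 0.25610814 0.07134644]
plate 2903 ((552.2135620117188, 135.9574432373047), (446.90899658203125, 276.4359130859375), 82.95708465576172)
cap [229, 167, 12, 14, 62] [0.6115 0.0071 0.1899] [ 0.591 -0.012  0.186] [0.629 0.021 0.194] ((612.2236938476562, 7.401702880859375), (12.834171295166016, 49.98920440673828), 54.34377670288086)
cap [235, 170, 19, 21, 208] [ 0.5837 -0.0275  0.1896] [ 0.56  -0.049  0.184] [0.618 0.004 0.194] ((583.4447631835938, -28.90351104736328), (33.40765380859375, 68.64897155761719), 50.852378845214844)
T [229, 160, 24, 28, 231] [ 0.5941 -0.0143  0.2451] [ 0.557 -0.047  0.239] [0.634 0.017 0.252] ((595.2636108398438, -14.219322204589844), (20.692445755004883, 88.21147918701172), 51.232994079589844)
hop [243, 212, 8, 7, 44] [ 0.4905 -0.0279  0.1727] [ 0.481 -0.037  0.169] [ 0.499 -0.017  0.177] ((490.44757080078125, -26.871337890625), (20.196077346801758, 17.548124313354492), 87.13922882080078)
stand
[... 772 characters left out ...]
.633 0.021 0.249] ((595.64990234375, -14.625499725341797), (24.12164306640625, 89.19390106201172), 51.690338134765625)
hop [259, 197, 26, 10, 75] [ 0.6196 -0.0013  0.1734] [ 0.585 -0.043  0.168] [0.633 0.022 0.178] ((615.5624389648438, -4.0916900634765625), (32.9625129699707, 70.40050506591797), 26.130191802978516)
stand [286, 236, 6, 3, 13] [0.5952 0.0468 0.0479] [0.588 0.039 0.044] [0.599 0.053 0.051] ((594.74072265625, 47.02459716796875), (6.477477550506592, 14.806742668151855), 27.770221710205078)
stand [301, 236, 16, 12, 147] [0.583  0.1057 0.0494] [0.561 0.084 0.046] [0.605 0.128 0.053] ((582.9780883789062, 105.89244079589844), (44.66701126098633, 43.52939987182617), 82.52793884277344)
```

View pics/crop0.png

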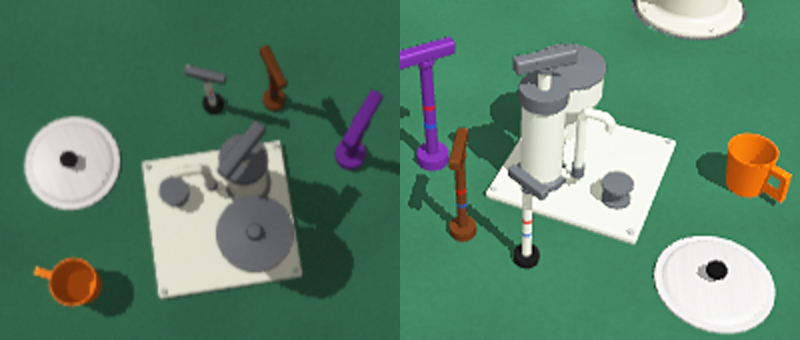

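```bash
python3 - <<'E'
from h import *
from scipy.optimize import least_squares
Q=[]
for n in("top0","scene0"):
    f=load(n);P=cloud(f);hsv=cv2.cvtColor(f["img"],cv2.COLOR_BGR2HSV).astype(int)
    H,S,V=[hsv[...,i] for i in range(3)];z=P[...,2]
    m=(H<16)&(S>150)&(z>.006)&(z<.078)&(P[...,0]<.52)&(P[...,0]>.36)&(P[...,1]>.18)&(P[...,1]<.36)
    q=P[m]
    # silhouette-ish: outer points; estimate center from body points robustly
    fun=lambda c:[min(abs(r-(.029+.008*zz/.072)),abs(r-(.026+.008*zz/.072))) for r,zz in zip(np.hypot(*(q[:,:2]-c).T),q[:,2])]
    s=least_squares(fun,q[:,:2].mean(0)-[0,.008],loss="soft_l1",f_scale=.003)
    d=q[:,:2]-s.x;r=np.hypot(*d.T);h=d[(r>.045)&(r<.07)]
    print(n,len(q),s.x,np.median(np.abs(fun(s.x))),"rmax",r.max(),"handle",len(h),np.degrees(np.arctan2(*h.mean(0)[::-1])),h.mean(0)+s.x)
    for nm,c,rr,zr in(("lid",(.62,.255),.12,(.004,.06)),):
        k=(np.hypot(P[...,0]-c[0],P[...,1]-c[1])<rr)&(z>zr[0])&(z<zr[1])&(S<80); print(nm,P[k].min(0),P[k].max(0))
    T=(np.abs(z-.246)<.004)&(P[...,0]>.54)&(P[...,0]<.65)&(np.abs(P[...,1]+.014)<.06)
    p=P[T][:,:2];w,v=np.linalg.eigh(np.cov(p.T));print("T",len(p),p.mean(0),np.degrees(np.arctan2(v[1,1],v[0,1])),P[T][:,2].mean())
E
```

```text
top0 369 [0.43636319 0.25734408] 0.0006369463069259632 rmax 0.060779737294456265 handle 16 72.20098914641649 [0.45267801 0.30816182]
lid [0.55869347 0.13622425 0.00400656] [0.7206592  0.35668903 0.03871937]
T 207 [ 0.59349831 -0.0136803 ] 141.12883510933014 0.2455440752327684
scene0 722 [0.43676685 0.260577  ] 0.0012490096620416911 rmax 0.06207689868961744 handle 69 68.09749215153384 [0.45753816 0.31224073]
lid [0.5617892  0.1355381  0.00400103] [0.72193271 0.35998862 0.03634249]
T 161 [ 0.59749201 -0.01275592] 141.20674448943743 0.24598912047534566
```

Request:
{"name": "jog_arm", "arguments": {
  "series": [
    [0,0,-0.03,0,0,-6,1],
    [0,0,-0.04,0,0,-8,1],
    [0,0,-0.04,0,0,-8,1],
    [0,0,-0.04,0,0,-8,1],
    [0,0,-0.03,0,0,-8,1],
    [0,0,0,0,0,-8,1],
    [0,0,0,0,0,-8,1],
    [0,0,0,0,0,0,1]
  ]
}}

```text
time: 0.9
position: [0.276, -0.5883, 0.3847]
tcp_rot: [0.77, 0.637, 0.0, -0.0]
ft_force: [0.5, -0.1, 0.5]
grip_width: 0.0854
grip_force: 0.0
```

Request:
{"name": "jog_arm", "arguments": {
  "series": [
    [0,0,0,0,0,4.6,1],
    [0,0,0,0,0,4.6,1],
    [0.02,0.002,0,0,0,0,1],
    [0.04,0.0035,0,0,0,0,1],
    [0.04,0.0035,0,0,0,0,1],
    [0.04,0.0035,0,0,0,0,1],
    [0.04,0.0035,0,0,0,0,1],
    [0.04,0.0035,0,0,0,0,1],
    [0.04,0.0035,0,0,0,0,1],
    [0.04,0.0035,0,0,0,0,1],
    [0.04,0.0035,0,0,0,0,1],
    [0.04,0.0035,0,0,0,0,1],
    [0.04,0.0035,0,0,0,0,1],
    [0.04,0.0035,0,0,0,0,1],
    [0.02,0.0015,0,0,0,0,1],
    [0,0,0,0,0,0,1]
  ]
}}

```text
time: 2.5
position: [0.4813, -0.1476, 0.3851]
tcp_rot: [0.819, 0.574, 0.001, -0.0]
ft_force: [0.5, 0.4, -0.1]
grip_width: 0.0855
grip_force: 0.0
```

Request:
{"name": "jog_arm", "arguments": {
  "series": [
    [0.0175,-0.0075,0,0,0,0,1],
    [0.035,-0.015,0,0,0,0,1],
    [0.035,-0.015,0,0,0,0,1],
    [0.035,-0.015,0,0,0,0,1],
    [0.035,-0.015,0,0,0,0,1],
    [0.035,-0.015,0,0,0,0,1],
    [0.035,-0.015,0,0,0,0,1],
    [0.035,-0.015,0,0,0,0,1],
    [0.035,-0.015,0,0,0,0,1],
    [0.035,-0.015,0,0,0,0,1],
    [0.035,-0.015,0,0,0,0,1],
    [0.035,-0.015,0,0,0,0,1],
    [0.016,-0.008,0.02,0,0,0,1],
    [0,0,0.04,0,0,0,1],
    [0,0,0.04,0,0,0,1],
    [0,0,0.04,0,0,0,1],
    [0,0,0.04,0,0,0,1],
    [0,0,0.04,0,0,0,1],
    [0,0,0.03,0,0,0,1],
    [0,0,0,0,0,0,1]
  ]
}}

```text
time: 4.5
position: [0.4515, 0.2997, 0.131]
tcp_rot: [0.82, 0.572, -0.004, -0.0]
ft_force: [-0.6, 0.7, -0.5]
grip_width: 0.0855
grip_force: 0.0
```

```bash
python3 - <<'E'
from rig import viewer
import cv2,numpy as np
o=[]
for n,r in(("scene",(180,280,320,440)),("top",(180,290,90,220))):
    i=viewer.grab_frame(n)["img"][r[0]:r[1],r[2]:r[3]]; o.append(cv2.resize(i,(390,330),interpolation=cv2.INTER_CUBIC))
cv2.imwrite("pics/pre.png",np.hstack(o))
E
```

```text
(no output)
```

View pics/pre.png

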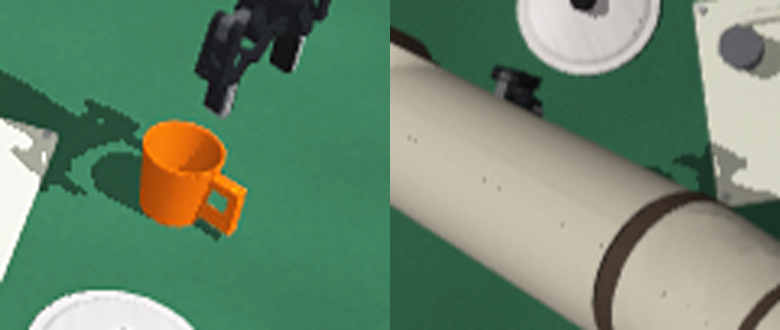

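Request:
{"name": "jog_arm", "arguments": {
  "series": [
    [0.0045,0,0,0,0,0,1],
    [0.0045,0,0,0,0,0,1],
    [0,0,0.02,0,0,0,1],
    [0,0,0.02,0,0,0,1],
    [0,0,0.02,0,0,0,1],
    [0,0,0.02,0,0,0,1],
    [0,0,0.01,0,0,0,1],
    [0,0,0,0,0,0,1],
    [0,0,0,0,0,0,1]
  ]
}}

```text
time: 5.5
position: [0.4579, 0.3123, 0.0461]
tcp_rot: [0.819, 0.573, 0.001, -0.0]
ft_force: [0.8, -0.1, 0.3]
grip_width: 0.0855
grip_force: 0.0
```

Request:
{"name": "jog_arm", "arguments": {
  "series": [
    [-0.0045,0.001,0,0,0,0,1],
    [0,0,0.01,0,0,0,1],
    [0,0,0.005,0,0,0,1],
    [0,0,0,0,0,0,1],
    [0,0,0,0,0,0,0.5],
    [0,0,0,0,0,0,0.3],
    [0,0,0,0,0,0,0.1],
    [0,0,0,0,0,0,0],
    [0,0,0,0,0,0,0],
    [0,0,0,0,0,0,0],
    [0,0,0,0,0,0,0],
    [0,0,0,0,0,0,0]
  ]
}}

```text
time: 6.7
position: [0.4569, 0.3071, 0.0303]
tcp_rot: [0.819, 0.573, 0.0, 0.0]
ft_force: [0.3, -1.2, 1.7]
grip_width: 0.0098
grip_force: 60.7
```

Request:
{"name": "jog_arm", "arguments": {
  "series": [
    [0,0,-0.01,0,0,0,0],
    [0,0,-0.02,0,0,0,0],
    [0,0,-0.03,0,0,0,0],
    [0,0,-0.02,0,0,0,0],
    [0,0,0,0,0,-4,0],
    [0,0,0,0,0,-6,0],
    [0,0,0,0,0,-6,0],
    [0,0,0,0,0,-6,0],
    [0,0,0,0,0,-5,0],
    [0,0,0,0,0,0,0],
    [0,0,0,0,0,0,0]
  ]
}}

```text
time: 7.8
position: [0.4566, 0.3069, 0.1103]
tcp_rot: [0.664, 0.748, -0.0, -0.0]
ft_force: [-0.1, 0.4, -0.7]
grip_width: 0.0097
grip_force: 60.3
```

```bash
cat > cup.py <<'E'
from h import *
from rig import viewer,get_state
from scipy.optimize import least_squares
def fit(name="pics/x.png",zb=None):
    f=viewer.grab_frame("scene");P=cloud(f);s=get_state();p=np.array(s["position"])
    hsv=cv2.cvtColor(f["img"],cv2.COLOR_BGR2HSV).astype(int)
    H,S,V=[hsv[...,i] for i in range(3)]
    m=(H<16)&(S>150)&(P[...,2]>.02)&(P[...,2]<.3)&(np.hypot(P[...,0]-p[0],P[...,1]-p[1])<.11)
    k,l,st,_=cv2.connectedComponentsWithStats(m.astype(np.uint8));q=P[l==1+st[1:,4].argmax()]
    def fun(c):
        z=(q[:,2]-c[2]);r=np.hypot(*(q[:,:2]-c[:2]).T);ro=.029+.008*z/.072
        return np.minimum(np.abs(r-ro),np.abs(r-ro+.003))+np.maximum(0,z-.072)*2+np.maximum(0,-z)*2
    x0=[*(p[:2]-.052*np.array([2*s["tcp_rot"][0]**2-1,2*s["tcp_rot"][0]*s["tcp_rot"][1]])),p[2]-.031]
    c=least_squares(fun,x0,loss="soft_l1",f_scale=.003,diff_step=1e-4).x
    d=q[:,:2]-c[:2];r=np.hypot(*d.T);h=d[(r>.045)&(r<.07)]
    print("tcp",p.round(4),s["tcp_rot"],"pred",np.round(x0,4),"fit",c.round(4),"zrange",np.percentile(q[:,2],[1,99]).round(4),"handle",np.degrees(np.arctan2(*h.mean(0)[::-1])),s["time"])
    cv2.imwrite(name,cv2.resize(f["img"][120:330,220:440],(660,600)))
E
python3 -c "
import cup;cup.fit('pics/lift.png')"
```

```text
tcp [0.4567 0.3069 0.1102] [ 6.63853711e-01  7.47862454e-01 -3.76830220e-05  1.77235805e-06] pred [0.4629 0.2552 0.0792] fit [0.4624 0.2568 0.082 ] zrange [0.0842 0.154 ] handle 92.2228029530865 7.85
```

View pics/lift.png

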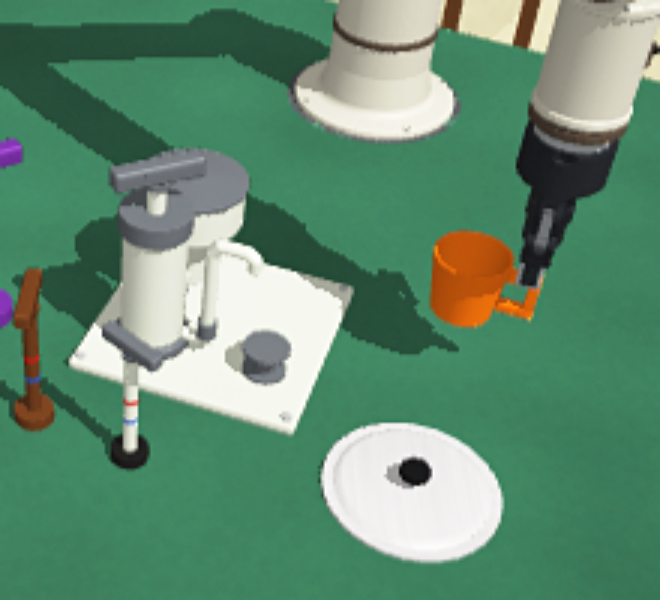

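Request:
{"name": "jog_arm", "arguments": {
  "series": [
    [-0.006,0.009,0,0,0,0,0],
    [-0.012,0.018,0,0,0,0,0],
    [-0.012,0.018,0,0,0,0,0],
    [-0.012,0.018,0,0,0,0,0],
    [-0.012,0.018,0,0,0,0,0],
    [-0.01,0.018,0.005,0,0,0,0],
    [0,0,0.01,0,0,0,0],
    [0,0,0.008,0,0,0,0],
    [0,0,0,0,0,0,0],
    [0,0,0,0,0,0,0],
    [0,0,0,0,0,0,0]
  ]
}}

```text
time: 8.95
position: [0.5623, 0.2562, 0.0876]
tcp_rot: [0.662, 0.749, 0.0, 0.0]
ft_force: [0.4, 0.0, -1.5]
grip_width: 0.0095
grip_force: 60.3
```

```bash
python3 -c "
import cup;cup.fit('pics/a.png')"
```

```text
tcp [0.5624 0.2561 0.0876] [6.62567244e-01 7.49002362e-01 3.14384781e-04 9.75864099e-05] pred [0.5688 0.2045 0.0566] fit [0.5683 0.2067 0.0588] zrange [0.0599 0.1311] handle 92.65777217637023 9.0
```

Request:
{"name": "jog_arm", "arguments": {
  "series": [
    [-0.008,0,0,0,0,0,0],
    [-0.015,0,0,0,0,0,0],
    [-0.015,0,0,0,0,0,0],
    [-0.015,0,0,0,0,0,0],
    [-0.015,0,0,0,0,0,0],
    [-0.015,0,0,0,0,0,0],
    [-0.012,0,0,0,0,0,0],
    [-0.006,0.0005,0,0,0,0,0],
    [0,0,0,0,0,0,0],
    [0,0,0,0,0,0,0],
    [0,0,0,0,0,0,0]
  ]
}}

```text
time: 10.1
position: [0.5752, 0.1564, 0.0873]
tcp_rot: [0.662, 0.749, 0.0, -0.0]
ft_force: [0.7, -0.5, -1.3]
grip_width: 0.0092
grip_force: 60.3
```

```bash
python3 -c "
import cup;cup.fit('pics/b.png')"
```

```text
tcp [0.5752 0.1564 0.0873] [ 6.62415793e-01  7.49136310e-01  2.79859800e-04 -1.69082983e-04] pred [0.5815 0.1048 0.0563] fit [0.581  0.1072 0.0578] zrange [0.0593 0.1303] handle 92.27369876984692 10.15
```

View pics/b.png

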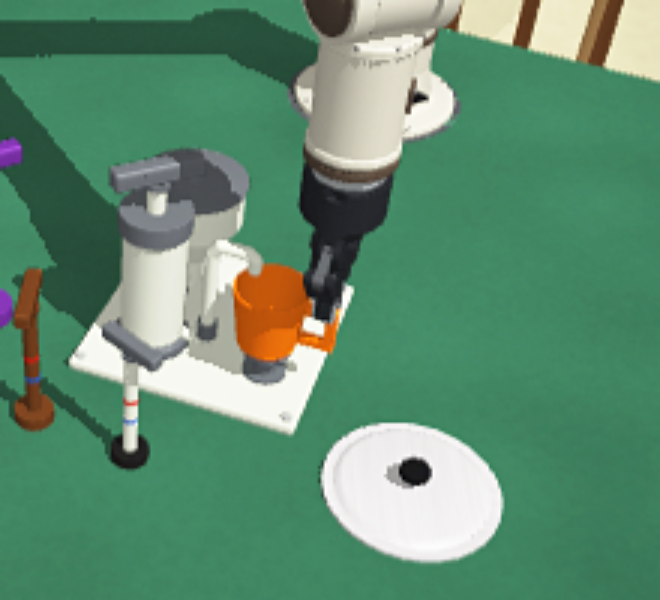

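Request:
{"name": "jog_arm", "arguments": {
  "series": [
    [-0.001,0,0.003,0,0,0,0],
    [0,0,0.002,0,0,0,0],
    [0,0,0.0015,0,0,0,0],
    [0,0,0,0,0,0,0],
    [0,0,0,0,0,0,0]
  ]
}}

```text
time: 10.65
position: [0.5755, 0.1543, 0.0806]
tcp_rot: [0.663, 0.749, -0.0, -0.0]
ft_force: [-0.2, 0.4, -1.0]
grip_width: 0.0097
grip_force: 60.4
```

Request:
{"name": "jog_arm", "arguments": {
  "series": [
    [0,0,0.001,0,0,0,0],
    [0,0,0,0,0,0,0],
    [0,0,0,0,0,0,0]
  ]
}}

```text
time: 10.95
position: [0.5757, 0.1543, 0.0797]
tcp_rot: [0.663, 0.749, 0.0, 0.0]
ft_force: [0.2, 0.0, -1.9]
grip_width: 0.0098
grip_force: 60.4
```

Request:
{"name": "jog_arm", "arguments": {
  "series": [
    [0,0,0.001,0,0,0,0],
    [0,0,0,0,0,0,0],
    [0,0,0,0,0,0,0]
  ]
}}

```text
time: 11.25
position: [0.5758, 0.1548, 0.0792]
tcp_rot: [0.663, 0.749, 0.0, 0.0]
ft_force: [-1.6, 0.7, 4.8]
grip_width: 0.0096
grip_force: 61.0
```

Request:
{"name": "jog_arm", "arguments": {
  "series": [
    [0,0,0,0,0,0,0.2],
    [0,0,0,0,0,0,0.3],
    [0,0,0,0,0,0,0.4],
    [0,0,0,0,0,0,0.6],
    [0,0,0,0,0,0,0.6],
    [0,0,0,0,0,0,0.6],
    [0,0,0,0,0,0,0.6]
  ]
}}

```text
time: 11.95
position: [0.5756, 0.1542, 0.0786]
tcp_rot: [0.663, 0.749, 0.0, 0.0]
ft_force: [-0.4, 0.3, 1.0]
grip_width: 0.0513
grip_force: 0.0
```

```bash
python3 -c "
import cup;cup.fit('pics/c.png')"
```

```text
tcp [0.5756 0.1542 0.0786] [6.62991552e-01 7.48626878e-01 1.38924857e-05 4.64203285e-06] pred [0.5818 0.1026 0.0476] fit [0.5811 0.1051 0.0506] zrange [0.0511 0.1233] handle 92.10026722332663 12.0
```

Request:
{"name": "jog_arm", "arguments": {
  "series": [
    [0,0,-0.01,0,0,0,0.6],
    [0,0,-0.02,0,0,0,0.6],
    [0,0,-0.03,0,0,0,0.6],
    [0.02,0,-0.03,0,0,0,0.6],
    [0.02,0,-0.03,0,0,0,0.8],
    [0,0,-0.04,0,0,0,0.8],
    [0,0,-0.04,0,0,0,0.8],
    [0,0,-0.04,0,0,0,0.8],
    [0,0,-0.03,0,0,0,0.8],
    [0,0,0,0,0,-6,0.8],
    [0,0,0,0,0,-8,0.8],
    [0,0,0,0,0,-8,0.8],
    [0,0,0,0,0,-8,0.8],
    [0,0,0,0,0,-8,0.8],
    [0,0,0,0,0,-6.3,0.8],
    [0,0,0,0,0,0,0.8],
    [0,0,0,0,0,0,0.8]
  ]
}}

```text
time: 13.7
position: [0.5706, 0.1942, 0.3498]
tcp_rot: [0.333, 0.943, 0.0, 0.0]
ft_force: [-0.5, 0.4, 0.3]
grip_width: 0.0683
grip_force: 0.0
```

```bash
python3 - <<'E'
from h import *
from rig import viewer,get_state
s=get_state();q=s["tcp_rot"];p=np.array(s["position"]);print(p,np.degrees(2*np.arctan2(q[1],q[0])),q)
A=[]
for n in("top","scene"):
    f=viewer.grab_frame(n);P=cloud(f);z=P[...,2];S=cv2.cvtColor(f["img"],cv2.COLOR_BGR2HSV)[...,1]
    b=(P[...,0]>.54)&(P[...,0]<.65)&(np.abs(P[...,1]+.014)<.06)&(S<70)
    T=b&(z>.238)&(z<.252)
    if T.sum()>20:
        r=cv2.minAreaRect((P[T][:,:2]*1000).astype(np.float32));pp=P[T][:,:2];w,v=np.linalg.eigh(np.cov(pp.T));print(n,"T",T.sum(),r,np.degrees(np.arctan2(v[1,1],v[0,1])))
    if n=="scene": cv2.imwrite("pics/d.png",cv2.resize(f["img"][80:280,220:420],(600,600)))
E
```

```text
[0.57056022 0.19419934 0.34975493] 141.09674578738336 [3.33010856e-01 9.42922852e-01 3.99758041e-04 3.25825661e-04]
top T 235 ((594.9981689453125, -13.489856719970703), (20.986303329467773, 87.92948913574219), 51.4139518737793) 141.12725288707335
scene T 201 ((596.34814453125, -14.217243194580078), (23.09792709350586, 89.75965881347656), 51.23218536376953) 142.31589478598804
```

View pics/d.png

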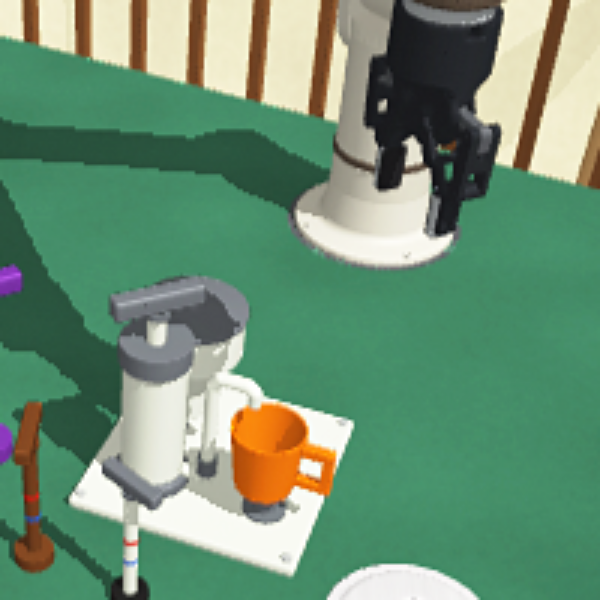

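Request:
{"name": "jog_arm", "arguments": {
  "series": [
    [-0.01,-0.01,0,0,0,0,0.8],
    [-0.02,-0.02,0,0,0,0,0.8],
    [-0.02,-0.02,0,0,0,0,0.8],
    [-0.02,-0.02,0,0,0,0,0.8],
    [-0.02,-0.02,0,0,0,0,0.8],
    [-0.02,-0.02,0,0,0,0,0.8],
    [-0.02,-0.02,0,0,0,0,0.8],
    [-0.02,-0.016,0,0,0,0,0.8],
    [0,0,0.02,0,0,0,0.8],
    [0,0,0.03,0,0,0,0.8],
    [0,0,0.02,0,0,0,0.8],
    [0,0,0,0,0,0,0.8],
    [0,0,0,0,0,0,0.8],
    [0,0,0,0,0,0,0.8]
  ]
}}

```text
time: 15.2
position: [0.597, -0.0133, 0.2803]
tcp_rot: [0.332, 0.943, 0.0, 0.001]
ft_force: [-0.1, 0.5, 0.1]
grip_width: 0.0682
grip_force: 0.0
```

Request:
{"name": "jog_arm", "arguments": {
  "series": [
    [0,-0.001,0.015,0,0,0,0.8],
    [0,0,0.015,0,0,0,0.8],
    [0,0,0.015,0,0,0,0.7],
    [0,0,0.01,0,0,0,0.6],
    [0,0,0,0,0,0,0.5],
    [0,0,0,0,0,0,0.5],
    [0,0,0,0,0,0,0.5]
  ]
}}

```text
time: 15.9
position: [0.5961, -0.0143, 0.2242]
tcp_rot: [0.332, 0.943, 0.0, 0.0]
ft_force: [-0.1, 0.8, -0.4]
grip_width: 0.043
grip_force: 0.0
```

```bash
python3 -c "
from rig import get_state
import numpy as np
s=get_state();print(s['position'].round(4) if hasattr(s['position'],'round') else s['position'],np.degrees(2*np.array(s['tcp_rot'])),s['ft_force'],s['torque'])"
```

```text
[ 0.5961 -0.0143  0.2242] [3.80172101e+01 1.08101405e+02 3.96325925e-02 4.18791494e-02] [-0.14375277  0.75628376 -0.41891151] [-0.00437299  0.05221404 -0.00745692]
```

Request:
{"name": "jog_arm", "arguments": {
  "series": [
    [0,0,-0.001,0,0,0,0.4],
    [0,0,0,0,0,0,0.3],
    [0,0,0,0,0,0,0.26],
    [0,0,0,0,0,0,0.22],
    [0,0,0,0,0,0,0.18],
    [0,0,0,0,0,0,0.1],
    [0,0,0,0,0,0,0],
    [0,0,0,0,0,0,0],
    [0,0,0,0,0,0,0],
    [0,0,0,0,0,0,0]
  ]
}}

```text
time: 16.9
position: [0.5957, -0.0146, 0.2246]
tcp_rot: [0.332, 0.943, 0.0, 0.0]
ft_force: [0.3, -0.8, -0.2]
grip_width: -0.0001
grip_force: 0.0
```

```bash
cat > f.py <<'E'
from rig import get_state
import numpy as np
from scipy.spatial.transform import Rotation as R
s=get_state();r=R.from_quat(s['tcp_rot']);i=r.inv()
print(s['time'],np.round(s['position'],4),"F tool",i.apply(s['ft_force']).round(2),"M tool",i.apply(s['torque']).round(3),"w",s['grip_width'],s['grip_force'],"tool z",r.as_matrix()[:,2].round(4),"yaw",np.degrees(np.arctan2(*r.as_matrix()[1::-1,0])))
E
python3 f.py
```

```text
16.9 [ 0.5957 -0.0146  0.2246] F tool [-0.76 -0.4   0.17] M tool [ 0.002 -0.016  0.035] w -7.684629866580676e-05 0.0 tool z [ 0.  0. -1.] yaw 141.24064202660824
```

```bash
python3 - <<'E'
from rig import viewer
from h import *
a=viewer.grab_frame("scene");b=viewer.grab_frame("top");pickle.dump(a,open("s1.pkl","wb"))
cv2.imwrite("pics/e.png",np.hstack([cv2.resize(a["img"][120:250,220:350],(400,400),interpolation=2),cv2.resize(b["img"][110:240,180:310],(400,400),interpolation=2)]))
E
```

```text
(no output)
```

View pics/e.png

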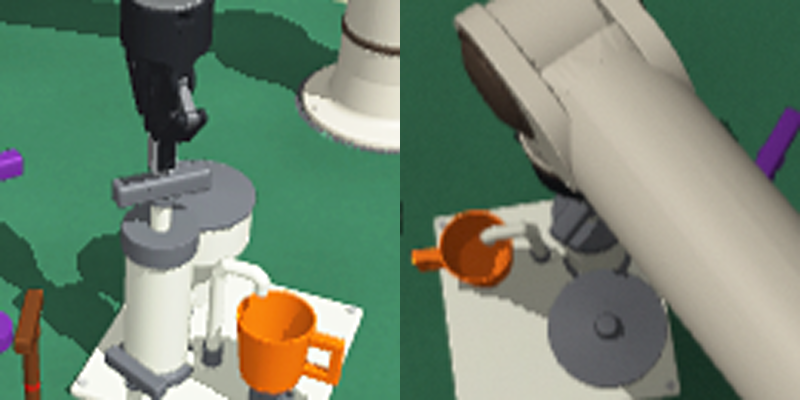

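```bash
python3 - <<'E'
from h import *
f=load("s1");P=cloud(f);z=P[...,2];V=f["img"].max(-1)
b=(P[...,0]>.5)&(P[...,0]<.7)&(np.abs(P[...,1]+.014)<.1)
for lo in np.arange(.225,.32,.006):
    m=b&(z>lo)&(z<=lo+.006)
    if m.sum(): p=P[m];v,u=np.where(m);print(round(lo,3),m.sum(),p.min(0).round(3),p.max(0).round(3),p.mean(0).round(3),"u",u.min(),u.max(),"v",v.min(),v.max(),"V",np.median(V[m]))
for v in range(160,186): print(v,[(int(1000*P[v,u,0]),int(1000*P[v,u,1]),int(1000*z[v,u])) for u in (268,270,272,275)])
E
```

```text
0.225 41 [ 0.567 -0.048  0.226] [0.635 0.017 0.231] [ 0.605 -0.011  0.229] u 256 287 v 180 186 V 114.0
0.231 57 [ 0.566 -0.047  0.231] [0.633 0.02  0.237] [ 0.603 -0.01   0.234] u 256 288 v 178 185 V 119.0
0.237 65 [ 0.567 -0.048  0.237] [0.635 0.02  0.243] [ 0.605 -0.011  0.24 ] u 256 288 v 176 184 V 123.0
0.243 134 [ 0.557 -0.047  0.243] [0.635 0.021 0.249] [ 0.597 -0.012  0.246] u 257 288 v 172 182 V 140.0
0.249 6 [ 0.594 -0.036  0.249] [ 0.623 -0.007  0.254] [ 0.607 -0.019  0.252] u 260 275 v 175 178 V 105.5
0.255 13 [ 0.596 -0.026  0.255] [ 0.607 -0.002  0.261] [ 0.603 -0.012  0.258] u 268 276 v 173 175 V 73.0
0.261 13 [ 0.598 -0.024  0.262] [ 0.609 -0.001  0.267] [ 0.604 -0.012  0.264] u 268 276 v 171 174 V 48.0
0.267 19 [ 0.596 -0.025  0.267] [ 0.61  -0.001  0.273] [ 0.604 -0.011  0.27 ] u 268 276 v 169 173 V 44.0
0.273 17 [ 0.589 -0.025  0.273] [ 0.611 -0.001  0.279] [ 0.602 -0.009  0.276] u 268 277 v 167 171 V 34.0
0.279 18 [ 0.599 -0.025  0.279] [ 0.609 -0.001  0.285] [ 0.605 -0.012  0.282] u 268 276 v 165 169 V 41.0
0.285 6 [ 0.6   -0.026  0.286] [ 0.608 -0.009  0.288] [ 0
[... 1709 characters left out ...]
 244), (607, -14, 254), (600, -12, 251), (592, -7, 248)]
177 [(606, -20, 248), (602, -17, 246), (597, -13, 245), (595, -5, 247)]
178 [(609, -19, 247), (606, -14, 247), (601, -11, 245), (595, -5, 243)]
179 [(612, -17, 246), (609, -13, 246), (603, -10, 243), (596, -4, 241)]
180 [(610, -18, 241), (609, -13, 242), (603, -10, 240), (596, -4, 238)]
181 [(610, -18, 238), (610, -12, 240), (602, -10, 236), (597, -4, 235)]
182 [(614, -16, 237), (611, -11, 238), (603, -9, 233), (598, -3, 233)]
183 [(611, -17, 232), (608, -13, 232), (606, -8, 232), (594, -5, 226)]
184 [(612, -17, 229), (608, -13, 228), (603, -9, 226), (599, -2, 227)]
185 [(612, -17, 226), (605, -14, 222), (603, -9, 223), (600, -2, 224)]
```

Request:
{"name": "jog_arm", "arguments": {
  "series": [
    [0,0,-0.005,0,0,0,0.5],
    [0,0,0,0,0,0,0.8],
    [0,0,0,0,0,0,0.8],
    [0,0,0,0,0,0,0.8],
    [0,0,0,0,0,0,0.8],
    [0,0,0.008,0,0,0,0.8],
    [0,0,0.008,0,0,0,0.8],
    [0,0,0.007,0,0,0,0.8],
    [0,0,0,0,0,0,0.8],
    [0,0,0,0,0,0,0.8]
  ]
}}

```text
time: 18.0
position: [0.5955, -0.0146, 0.2063]
tcp_rot: [0.332, 0.943, -0.0, -0.0]
ft_force: [-0.1, -0.7, -0.5]
grip_width: 0.0681
grip_force: 0.0
```

```bash
python3 f.py; python3 - <<'E'
from rig import viewer
from h import *
a=viewer.grab_frame("scene");pickle.dump(a,open("s2.pkl","wb"))
cv2.imwrite("pics/g.png",cv2.resize(a["img"][140:230,225:315],(600,600),interpolation=2))
E
```

```text
18.0 [ 0.5955 -0.0146  0.2063] F tool [-0.35 -0.61  0.49] M tool [ 0.012  0.005 -0.017] w 0.06805419276289358 0.0 tool z [-6.e-04  2.e-04 -1.e+00] yaw 141.2522445158962
```

View pics/g.png

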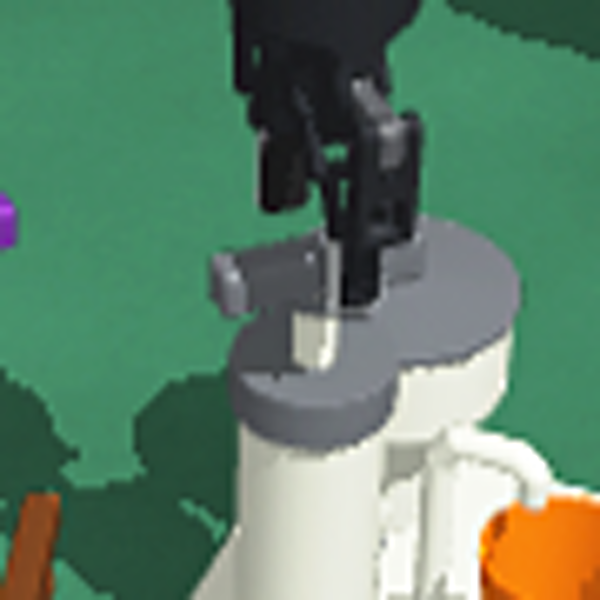

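```bash
python3 - <<'E'
from h import *
f=load("s2");P=cloud(f)
for v in range(174,190): print(v,[tuple((1000*P[v,u]).astype(int)) for u in (275,277,278,279,281)])
for v in range(166,176): print(v,[tuple((1000*P[v,u]).astype(int)) for u in (265,267,269)])
E
```

```text
174 [(np.int64(633), np.int64(13), np.int64(287)), (np.int64(641), np.int64(23), np.int64(295)), (np.int64(642), np.int64(26), np.int64(297)), (np.int64(644), np.int64(30), np.int64(299)), (np.int64(637), np.int64(32), np.int64(296))]
175 [(np.int64(634), np.int64(14), np.int64(284)), (np.int64(643), np.int64(24), np.int64(294)), (np.int64(644), np.int64(28), np.int64(296)), (np.int64(645), np.int64(31), np.int64(297)), (np.int64(637), np.int64(33), np.int64(293))]
176 [(np.int64(630), np.int64(12), np.int64(278)), (np.int64(642), np.int64(24), np.int64(290)), (np.int64(644), np.int64(28), np.int64(292)), (np.int64(641), np.int64(29), np.int64(292)), (np.int64(640), np.int64(34), np.int64(292))]
177 [(np.int64(627), np.int64(11), np.int64(273)), (np.int64(639), np.int64(23), np.int64(284)), (np.int64(644), np.int64(28), np.int64(290)), (np.int64(641), np.int64(29), np.int64(288)), (np.int64(622), np.int64(25), np.int64(275))]
178 [(np.int64(629), np.int64(12), np.int64(271)), (np.int64(627), np.int64(17), np.int64(272)), (np.int64(626), np.int64(19), np.int64(272)), (np.int64(621), n
[... 3416 characters left out ...]
np.int64(-46), np.int64(241)), (np.int64(573), np.int64(-42), np.int64(240)), (np.int64(269), np.int64(-201), np.int64(2))]
172 [(np.int64(281), np.int64(-212), np.int64(0)), (np.int64(280), np.int64(-203), np.int64(3)), (np.int64(276), np.int64(-197), np.int64(3))]
173 [(np.int64(284), np.int64(-210), np.int64(-1)), (np.int64(286), np.int64(-200), np.int64(3)), (np.int64(277), np.int64(-196), np.int64(0))]
174 [(np.int64(288), np.int64(-208), np.int64(-2)), (np.int64(285), np.int64(-200), np.int64(-1)), (np.int64(283), np.int64(-193), np.int64(0))]
175 [(np.int64(295), np.int64(-203), np.int64(-1)), (np.int64(295), np.int64(-195), np.int64(1)), (np.int64(595), np.int64(-24), np.int64(247))]
```

Request:
{"name": "jog_arm", "arguments": {
  "series": [
    [0,0,0.005,0,0,0,0.6],
    [0,0,0,0,0,0,0.45],
    [0,0,0,0,0,0,0.35],
    [0,0,0,0,0,0,0.3],
    [0,0,0,0,0,0,0.26],
    [0,0,0,0,0,0,0.23],
    [0,0,0,0,0,0,0.2],
    [0,0,0,0,0,0,0.1],
    [0,0,0,0,0,0,0],
    [0,0,0,0,0,0,0],
    [0,0,0,0,0,0,0]
  ]
}}

```text
time: 19.15
position: [0.596, -0.0144, 0.202]
tcp_rot: [0.332, 0.943, 0.0, 0.0]
ft_force: [-0.1, -0.6, 3.8]
grip_width: 0.0184
grip_force: 59.9
```

```bash
python3 f.py
```

```text
19.15 [ 0.596  -0.0144  0.202 ] F tool [-0.28 -0.54 -3.82] M tool [-0.086  0.026 -0.024] w 0.018389625254911064 59.913920760154724 tool z [ 8.e-04  1.e-04 -1.e+00] yaw 141.24520760308505
```

Request:
{"name": "jog_arm", "arguments": {
  "series": [
    [0,0,-0.002,0,0,0,0],
    [0,0,-0.002,0,0,0,0],
    [0,0,0,0,0,0,0],
    [0,0,0,0,0,0,0]
  ]
}}

```text
time: 19.55
position: [0.5952, -0.0149, 0.2052]
tcp_rot: [0.332, 0.943, -0.0, -0.0]
ft_force: [-0.2, -1.0, -3.4]
grip_width: 0.0184
grip_force: 59.2
```

```bash
python3 f.py
```

```text
19.55 [ 0.5952 -0.0149  0.2052] F tool [-0.47 -0.97  3.37] M tool [-0.085  0.002  0.007] w 0.018387621328229752 59.179871678352356 tool z [-1.e-03 -3.e-04 -1.e+00] yaw 141.23479333521328
```

Request:
{"name": "jog_arm", "arguments": {
  "series": [
    [0,0,-0.002,0,0,0,0],
    [0,0,-0.003,0,0,0,0],
    [0,0,-0.003,0,0,0,0],
    [0,0,-0.002,0,0,0,0],
    [0,0,0,0,0,0,0],
    [0,0,0,0,0,0,0]
  ]
}}

```text
time: 20.15
position: [0.5957, -0.0146, 0.2157]
tcp_rot: [0.332, 0.943, -0.0, 0.0]
ft_force: [-0.0, -0.2, -2.7]
grip_width: 0.0188
grip_force: 59.2
```

```bash
python3 f.py
```

```text
20.15 [ 0.5957 -0.0146  0.2157] F tool [-0.14 -0.19  2.73] M tool [-0.022 -0.04   0.013] w 0.018766569428966127 59.209123849868774 tool z [ 1.e-04 -2.e-04 -1.e+00] yaw 141.24183975423958
```

Request:
{"name": "jog_arm", "arguments": {
  "series": [
    [0,0,-0.002,0,0,0,0],
    [0,0,-0.003,0,0,0,0],
    [0,0,-0.003,0,0,0,0],
    [0,0,-0.003,0,0,0,0],
    [0,0,-0.003,0,0,0,0],
    [0,0,-0.003,0,0,0,0],
    [0,0,-0.003,0,0,0,0],
    [0,0,-0.003,0,0,0,0],
    [0,0,-0.003,0,0,0,0],
    [0,0,-0.002,0,0,0,0],
    [0,0,0,0,0,0,0]
  ]
}}

```text
time: 21.25
position: [0.5959, -0.0145, 0.244]
tcp_rot: [0.332, 0.943, 0.0, 0.0]
ft_force: [-0.0, 0.4, -2.8]
grip_width: 0.0185
grip_force: 59.2
```

```bash
python3 f.py
```

```text
21.25 [ 0.5959 -0.0145  0.244 ] F tool [0.28 0.3  2.8 ] M tool [-0.012 -0.041 -0.053] w 0.018512785917211085 59.20818328857422 tool z [ 6.e-04  1.e-04 -1.e+00] yaw 141.23980705523945
```

Request:
{"name": "jog_arm", "arguments": {
  "series": [
    [0,0,-0.002,0,0,0,0],
    [0,0,-0.003,0,0,0,0],
    [0,0,-0.003,0,0,0,0],
    [0,0,-0.003,0,0,0,0],
    [0,0,-0.003,0,0,0,0],
    [0,0,-0.003,0,0,0,0],
    [0,0,-0.003,0,0,0,0],
    [0,0,-0.003,0,0,0,0],
    [0,0,-0.003,0,0,0,0],
    [0,0,-0.002,0,0,0,0],
    [0,0,0,0,0,0,0],
    [0,0,0,0,0,0,0],
    [0,0,0,0,0,0,0],
    [0,0,0,0,0,0,0]
  ]
}}

```text
time: 22.65
position: [0.5956, -0.0147, 0.2715]
tcp_rot: [0.332, 0.943, -0.0, -0.0]
ft_force: [-0.4, 0.2, -3.4]
grip_width: 0.0187
grip_force: 59.2
```

```bash
python3 f.py; python3 - <<'E'
from rig import viewer
from h import *
a=viewer.grab_frame("scene");P=cloud(a);z=P[...,2]
m=(np.hypot(P[...,0]-.596,P[...,1]+.014)<.06)&(np.hypot(P[...,0]-.596,P[...,1]+.014)>.025)&(z>.25)&(z<.345)&(np.abs(a["img"].astype(int).mean(-1)-130)<40)
print(np.percentile(z[m],[1,10,50,90,99]) if m.any() else None)
hsv=cv2.cvtColor(a["img"],cv2.COLOR_BGR2HSV).astype(int);H,S=hsv[...,0],hsv[...,1]
near=np.hypot(P[...,0]-.6,P[...,1]+.01)<.03
r=near&((H<8)|(H>172))&(S>120);b=near&(H>100)&(H<130)&(S>120)
print("red",r.sum(),z[r].min() if r.any() else 0,z[r].max() if r.any() else 0,"blue",b.sum(),z[b] if b.any() else 0)
cv2.imwrite("pics/i.png",cv2.resize(a["img"][130:270,220:360],(600,600),interpolation=2))
E
```

```text
22.65 [ 0.5956 -0.0147  0.2715] F tool [ 0.44 -0.11  3.42] M tool [-0.03  -0.006  0.018] w 0.01871851790848367 59.20871615409851 tool z [-2.e-04 -1.e-04 -1.e+00] yaw 141.2431074081851
[0.29604433 0.29894164 0.31181282 0.31650897 0.31766981]
red 12 0.20237514692229 0.21097248963643753 blue 0 0
```

View pics/i.png

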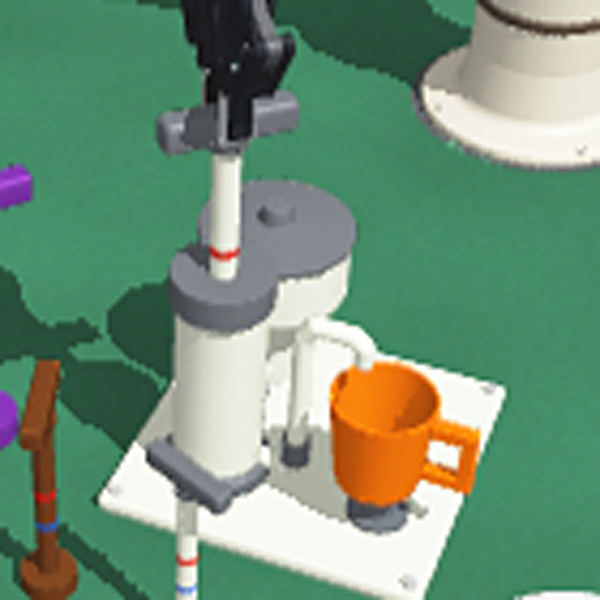

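The last picture shows the red ring out above the cap, at about (224,254) in the crop. The blue ring is hidden and the cup stands upright on the stand, so I'm handing the job in.

```bash
python3 -c "
from rig import order
print(order.finish_job())"
```

```text
the job is handed in; nothing more can be done
None
```

The job is handed in, verdict not shown: the orange cup stands upright and released on the stand under the spout, and the gripper holds the plunger still, drawn up about 70 mm with the red ring out and the blue ring hidden.

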